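# Seat the puck, switch on the vacuum, start the run

### The arm

A 7-joint arm with a two-finger parallel gripper is mounted at the origin on the work surface. World frame = base frame: x ahead of the robot, y to its left, z up, the work surface at z = 0. Lengths are in mm, angles in rad, forces in N, time in s.
With the tool pointing down it reaches from about 400 to 875 mm from the base axis. Payload 4.4 kg.
Tool frame: the origin (TCP) lies at the very end of the fingers, on their centre line; the grasp point (between the pads) lies 19 mm behind it; y points along the fingers, x is the direction in which the jaws open and shut, and the axes are right-handed (so a half turn about y gives the same grasp; the last joint's range is limited). The gripper opens to 85 mm and grips with 20 to 120 N. Pads are 22 mm wide; open, the fingers measure 114 mm over their backs; the gripper's body (76 mm by 85 mm) begins 54 mm behind the grasp point. The pads swing forward as they close: fully open they stand 13 mm farther back than shut.
Start: joints at [1.067, 0.628, 0.038, 1.517, -0.027, 0.996, -0.02], TCP at [275.594, -588.698, 231.313] pointing down, gripper open.
Joint ranges: [-3.06, 3.06], [-0.37, 2.12], [-1.25, 1.32], [0.18, 2.47], [-1.1, 4.24], [0.23, 1.98], [-2.94, 2.94]. Speed limits (rad/s): [2.57, 2.57, 3.14, 3.14, 3.14, 3.14, 3.14].

### API

Orientations are given as [roll, pitch, yaw] about the fixed x, y, z axes, in that order (R = Rz(yaw) Ry(pitch) Rx(roll)).
In Python, from cell import readout, eyes, finish_job gives the robot as it stands. The module is installed in compiled form; this text tells all that it offers.
- The arm moves only by the tool apply_moves, never from a script. Its argument "commands" is a list that holds one entry, the list of rows, each a list of 6 numbers: the shift along the tool's x, y, z in units of 0.04 m (1.0 is 0.04 m), then the turn, a rotation vector about the tool's x, y, z in units of 5 degrees (1.0 is 5 degrees). A call has 1 to 8 rows; each row shifts and turns the pose as measured when the row begins, along the tool's axes as they then stand; what a row does not reach is not made up. A row lasts 1/12 s, in which the tool goes at most 41.7 mm and 7.16 degrees, less where a joint would pass 70% of its speed; a pose out of reach is approached as far as the arm can. A call with a number of a shift or a turn outside -1 to 1 is refused whole. A call with a gripper value outside its range is refused whole. "claw" is the finger opening in mm, from 0 to 85.4, set as the call begins (left out, the last holds). The fingers move at their own pace and stop on an object; the grip force is fixed at half the most. Time passes only in rows, so rows that do not move let the fingers close. It gives the time, the measured TCP pose, the force and the opening at its end, in the units of the state.
- readout.read_state(): the state, without advancing time (a new reading comes with each control period).
- eyes.get_image(name): name is "scene" or "top" or "wrist"; returns a dict with "image" (384x512x3 uint8, red, green, blue), "mtx" (3x3 intrinsics, pixels), "k1" (the pictures are not rectified: a ray, as slopes to the right and down, at radius r is drawn at 1 + k1 r^2 times it, then the intrinsics apply), "rvec" (rotation vector, rad) and "tvec" (3), from world to camera coordinates, as OpenCV has them. Camera axes: x right, y down, z forward; pixel columns grow to the right and rows downward; lengths in mm; the calibration is good to about 2 mm. A picture is of the moment at which its call begins. There is no depth.
- finish_job(): hands the job in, once; it reports no verdict.
The state is a dict: "clock": time; "qpos": joint angles; "qd": joint speeds; "tau": joint torques, N m; "eef_pos": TCP position; "tool_rot": TCP orientation; "force": force on the tool from outside, world axes, zero at the start; "torque": the same for the moment, N m; "width": finger opening in mm.
Only numpy, scipy, OpenCV 4.12 (cv2) and the standard library are available. Lean on these libraries where they do the work, as an engineer would, in place of code of your own. Each camera call takes 0.05 s, during which the arm holds its last target. There are 200 camera calls.

### The job

Start a test run at the puck board by pushing with the fingertips (nothing needs gripping): first push the blue-topped puck down until it is flush with the wooden board, then rock the red vacuum switch fully over to its white-dot end, then press the green button fully in and let it come out again. Keep to that order, do not press the white or red button, do not pull the blue puck up, and do not lift or shift the other pucks, bracket, screwdriver, mug or tape roll.

Things in the scene. Friction and masses are not known exactly. Their poses are not given: they have to be found in the camera images.
- board: fixed brown wooden board, 170 x 250 mm, 26 mm thick, with 2 x 3 round holes (53 mm wide, 22 mm deep) at x = -38, 38 and y = -76, 0, 76 mm in its frame; origin at the centre of its underside, z up; yaw varies
- puck_top (a point): centre of the flat top face of the one blue-topped puck (50 mm across, dark sides, 20 mm thick), a press fit in one of the board's holes (which one varies); it stands 10 to 14 mm above the board at the start and is flush when this point is 26 mm above the table
- puck (a joint): downward travel of the blue-topped puck in m: 0 to 0.004 at the start, 0.014 = fully home and flush (hard stop); negative = pulled up. It moves only straight up or down against about 7 N of friction and stays where it is left
- rocker_box: fixed grey box 100 x 76 x 50 mm that carries the red rocker, origin at the centre of its underside; any yaw; it stands left or right of the board. Black cheeks 7 mm thick and 61 mm high above the table run along its x axis at y = 27 and -27 mm; the rocker lies between them
- rocker_dot (a point): centre of the white dot (16 mm across) on the top face of the red vacuum rocker, 22 mm from the pivot towards the end that must go down. The rocker is a flat red paddle 66 x 42 x 10 mm; its pivot is 64 mm above the table at the middle of the box and lies along the box's y axis; the dot is on the box's +x side. The dot's end starts raised (dot about 74 mm above the table) and is about 63 mm above the table when fully on
- rocker (a joint): angle of the rocker in rad: 0 to 0.08 at the start (off, dot end up), 0.5 = fully on (dot end down, hard stop). About 6 N straight down on the dot turns it; it stays where it is left
- panel: fixed yellow operator box 200 x 80 x 50 mm with a row of three round buttons on top along its x axis, at x = -62, 0 and 62 mm; origin at the centre of its underside; it stands on the other side of the board from the rocker; yaw varies a little
- green_top (a point): centre of the top of the green button (32 mm across, in a black collar 48 mm across and 12 mm high); 72 mm above the table when out. Which of the three places it has varies
- green (a joint): travel of the green button in m: 0 = out, 0.006 = fully in (5 N, hard stop); a spring pushes it out again
- white_top (a point): centre of the top of the white button, the same size; not to be pressed
- white (a joint): travel of the white button in m, as for green
- red_top (a point): centre of the top of the red button, the same size; not to be pressed
- red (a joint): travel of the red button in m, as for green
- tall_puck0: loose, upright in a hole of the board: a dark wooden puck with a plain brown top, 50 mm across, 40 mm tall, standing 18 mm above the board; origin at the centre of its underside. It rests on its hole's floor: pushing it does nothing. To be left alone
- tall_puck1: loose, upright in a hole of the board: a dark wooden puck with a plain brown top, 50 mm across, 40 mm tall, standing 18 mm above the board; origin at the centre of its underside. It rests on its hole's floor: pushing it does nothing. To be left alone
- tall_puck2: loose, upright in a hole of the board: a dark wooden puck with a plain brown top, 50 mm across, 40 mm tall, standing 18 mm above the board; origin at the centre of its underside. It rests on its hole's floor: pushing it does nothing. To be left alone
- bracket: loose brown wooden frame 70 x 66 x 100 mm standing beyond the board, origin at the centre of its underside; to be left alone
- screwdriver: loose screwdriver with a red handle, about 200 mm long, lying on the table at the back right, at most 35 mm high; to be left alone
- mug: loose blue mug, 80 mm across and 90 mm high, at the back left, origin at the centre of its underside; to be left alone
- tape: loose blue tape roll, 90 mm across and 24 mm high, lying at the back left, origin at the centre of its underside; to be left alone

How it is judged:
By the outcome, as a careful person would: the job done as asked, in the order asked, and still so for the second after the job is handed in, with the robot touching nothing.
It also fails if it takes over 48 s, if anything falls off the work surface, if the arm or the gripper's body presses on something with over 40 N, if the wrist force passes 120 N, or if a joint passes its speed limit or range.

## Working session

There is one attempt and no reset: what is moved stays moved. The work goes in short steps, Python scripts to look and compute and a tool call to move; the robot and the scene stay as the last step left them, time stands still between calls to the robot, and variables do not carry over. Pictures are saved under pics/ and viewed, about 8 in all and at most 12, crops included, and the job is handed in when it is done.

Besides the shell and the picture viewer there is one more tool, called after "Emit:" as name(argument=value, ...) on one line, values as JSON. apply_moves: Moves the arm, as the interface text tells. Shifts and turns lie within -1 to 1; 1 stands for 0.04 m of shift or 5 degrees of turn. Its arguments: {"type":"object","properties":{"commands":{"type":"array"},"claw":{"type":"number"}},"required":["commands"]}

```bash
mkdir -p pics
cat > h.py <<'E'
import numpy as np, cv2
from cell import readout, eyes
def ray(im,uv):
    K=im["mtx"];uv=np.asarray(uv,float).reshape(-1,2)
    d=np.c_[(uv[:,0]-K[0][2])/K[0][0],(uv[:,1]-K[1][2])/K[1][1]]
    k=im["k1"];s=d.copy()
    for _ in range(30): s=d/(1+k*(s**2).sum(1,keepdims=True))
    R=cv2.Rodrigues(np.asarray(im["rvec"],float))[0];t=np.asarray(im["tvec"],float).ravel()
    return -R.T@t, np.c_[s,np.ones(len(s))]@R
def onz(im,uv,z):
    o,D=ray(im,uv);return o+D*((z-o[2])/D[:,2])[:,None]
def save(im,n): cv2.imwrite("pics/"+n,cv2.cvtColor(im["image"],cv2.COLOR_RGB2BGR))
E
python3 - <<'E'
from h import *
import pickle
for n in("top","scene"):
    im=eyes.get_image(n);save(im,n+"1.png");pickle.dump(im,open(n+".pkl","wb"))
    o,_=ray(im,[[0,0]]);print(n,o,im["k1"])
print(readout.read_state())
E
```

```text
top [ 508.55153138   44.53582241 1079.23410189] 0.023527285584711514
scene [1081.40698854  966.62673344  965.47702157] -0.08821913552097935
{'clock': 0.1, 'qpos': array([ 1.06720333,  0.6292478 ,  0.03843006,  1.51825561, -0.02697899,
        0.99633384, -0.01999355]), 'qd': array([-1.12134156e-03, -1.81228539e-03,  4.34924313e-05, -1.94890428e-03,
        3.50751441e-04, -9.31889163e-04, -2.12027529e-04]), 'tau': array([ 2.16581568e-03, -5.64538264e+01,  1.23002686e+00, -1.93975335e+01,
        1.12401330e-02,  5.36947337e-03, -2.02333484e-05]), 'eef_pos': array([ 275.35264424, -588.17259926,  230.48854518]), 'tool_rot': array([-1.57082244,  0.00172684, -1.13297331]), 'force': array([-0.74777103,  0.19223448, -0.62196154]), 'torque': array([-0.04529153, -0.00916403, -0.01016849]), 'width': 85.82619905227716}
```

View pics/top1.png

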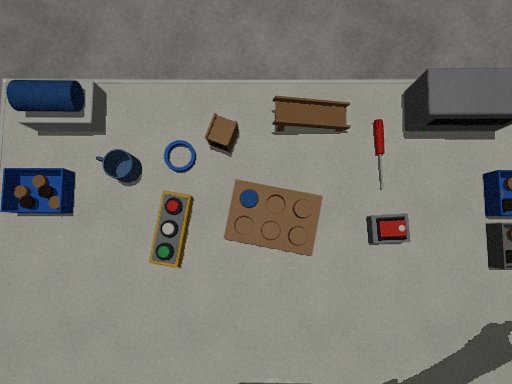

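View pics/scene1.png

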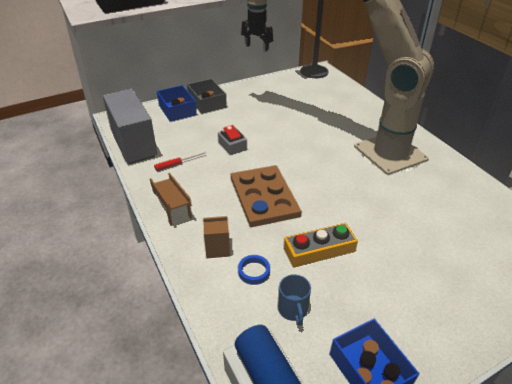

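The top view shows the blue puck at about (249,198), the rocker at (389,229) with its dot at (402,228), and the buttons at red (173,206), white (168,229) and green (165,252). In both views the arm is clear of all of them.

```bash
cat > m.py <<'E'
from h import *
import pickle
T=pickle.load(open("top.pkl","rb"));S=pickle.load(open("scene.pkl","rb"))
def cen(im,lo,hi,box):
    x0,y0,x1,y1=box;h=cv2.cvtColor(im["image"],cv2.COLOR_RGB2HSV)[y0:y1,x0:x1]
    m=cv2.inRange(h,np.array(lo),np.array(hi));n,l,s,c=cv2.connectedComponentsWithStats(m)
    i=1+s[1:,4].argmax();return c[i]+[x0,y0],s[i]
def tri(a,b):
    o1,d1=ray(T,a);o2,d2=ray(S,b);A=np.c_[d1[0],-d2[0]];k=np.linalg.lstsq(A,o2-o1,rcond=None)[0]
    p,q=o1+k[0]*d1[0],o2+k[1]*d2[0];return (p+q)/2,np.linalg.norm(p-q)
for n,lo,hi,bt,bs,z in [
 ("puck",(100,100,40),(125,255,255),(236,184,262,212),(248,196,272,218),38),
 ("green",(45,100,30),(80,255,255),(150,238,180,266),(330,220,352,242),72),
 ("white",(0,0,130),(179,60,255),(158,219,178,239),(313,228,330,244),72),
 ("red",(0,120,60),(8,255,255),(162,195,185,217),(293,232,311,248),72),
 ("dot",(0,0,140),(179,110,255),(396,222,407,234),(226,124,244,140),74),
 ("rockerred",(0,140,60),(8,255,255),(372,215,410,244),(215,120,250,145),66)]:
    a,sa=cen(T,lo,hi,bt);b,sb=cen(S,lo,hi,bs)
    print(n,a.round(1),sa,b.round(1),sb,"topz",onz(T,a,z)[0].round(1),"sc",onz(S,b,z)[0].round(1),"tri",*[np.round(v,1) for v in tri(a,b)])
E
python3 m.py
python3 - <<'E'
import pickle,cv2,numpy as np
T=pickle.load(open("top.pkl","rb"))["image"];S=pickle.load(open("scene.pkl","rb"))["image"]
f=lambda i,x,y,w,h,s:cv2.resize(i[y:y+h,x:x+w],(w*s,h*s),interpolation=cv2.INTER_CUBIC)
a=np.vstack([np.hstack([f(T,362,205,60,50,5),f(S,210,115,60,50,5)]),np.hstack([f(T,220,175,60,50,5),f(S,230,170,60,50,5)])])
cv2.imwrite("pics/crop.png",a[:,:,::-1])
E
```

```text
puck [248.7 198.1] [  4   6  18  18 243] [259.5 205.6] [  5   5  14  10 117] topz [602.6  73.9  38. ] sc [604.7  75.2  38. ] tri [603.2  73.7  36.1] 1.2
green [163.2 251.4] [  7   8  13  12 131] [341.  229.2] [ 6  5 11  9 79] topz [456.4 298.8  72. ] sc [460.1 302.   72. ] tri [456.8 299.4  68.2] 1.4
white [167.5 228. ] [ 4  4 12 11 99] [321.5 233.7] [ 3  1 12 10 83] topz [518.1 289.2  72. ] sc [520.  291.4  72. ] tri [518.3 289.7  69.6] 0.5
red [172.1 205.3] [  4   5  13  12 112] [301.3 239.1] [ 3  2 12 11 96] topz [578.9 279.   72. ] sc [582.2 283.   72. ] tri [579.4 279.8  67.6] 0.6
dot [401.5 227.4] [ 3  3  6  6 31] [236.6 127. ] [ 0  0 18 12 99] topz [ 523.8 -330.2   74. ] sc [ 497.4 -319.4   74. ] tri [ 512.2 -319.    82.1] 27.5
rockerred [391.7 228.2] [  7   5  28  17 381] [232.1 132.7] [  9   5  17  15 135] topz [ 521.7 -307.3   66. ] sc [ 523.9 -302.8   66. ] tri [ 521.6 -308.5   62.1] 0.4
```

View pics/crop.png

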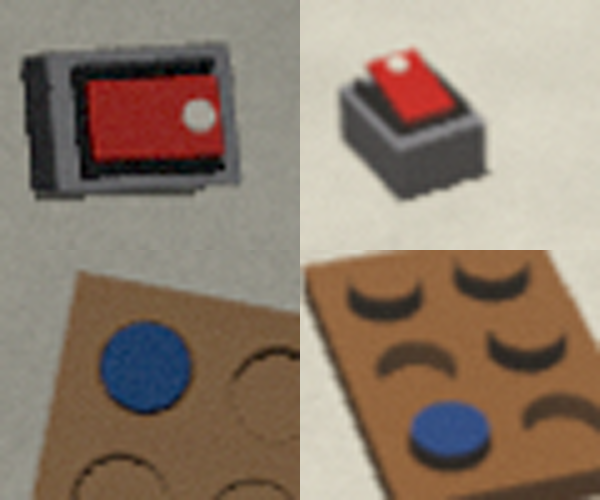

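```bash
cat > plan.py <<'E'
import sys
from h import *
from scipy.spatial.transform import Rotation as Q
x,y,z,yaw=map(float,sys.argv[1:5]);step=float(sys.argv[5]) if len(sys.argv)>5 else 37
s=readout.read_state();p=np.array(s["eef_pos"]);R=Q.from_euler("xyz",s["tool_rot"])
G=Q.from_euler("xyz",[-np.pi/2,0,np.radians(yaw)]);g=np.array([x,y,z]);print("at",p.round(1),np.degrees(s["tool_rot"]).round(1),s["force"].round(1),s["clock"])
for i in range(60):
    d=g-p;w=(R.inv()*G).as_rotvec(degrees=True)
    if np.linalg.norm(d)<.3 and np.linalg.norm(w)<.3:break
    d*=min(1,step/max(np.linalg.norm(d),1e-6));w*=min(1,4.8/max(np.linalg.norm(w),1e-6))
    print(np.r_[R.inv().apply(d)/40,w/5].round(2).tolist(),end=",\n" if i%8<7 else "\n--\n")
    p=p+d;R=R*Q.from_rotvec(w,degrees=True)
E
python3 plan.py 603 74 150 5
```

```text
at [ 275.4 -588.2  230.5] [-90.    0.1 -64.9] [-0.7  0.2 -0.6] 0.1
[-0.57, 0.1, 0.72, -0.0, -0.96, -0.0],
[-0.51, 0.1, 0.76, -0.0, -0.96, -0.0],
[-0.45, 0.1, 0.8, -0.0, -0.96, -0.0],
[-0.38, 0.1, 0.84, -0.0, -0.96, -0.0],
[-0.31, 0.1, 0.87, -0.0, -0.96, -0.0],
[-0.23, 0.1, 0.89, -0.0, -0.96, -0.0],
[-0.16, 0.1, 0.91, -0.0, -0.96, -0.0],
[-0.08, 0.1, 0.92, -0.0, -0.96, -0.0]
--
[-0.0, 0.1, 0.92, -0.0, -0.96, -0.0],
[0.07, 0.1, 0.92, -0.0, -0.96, -0.0],
[0.15, 0.1, 0.91, -0.0, -0.96, -0.0],
[0.23, 0.1, 0.89, -0.0, -0.96, -0.0],
[0.3, 0.1, 0.87, -0.0, -0.96, -0.0],
[0.37, 0.1, 0.84, -0.0, -0.96, -0.0],
[0.44, 0.1, 0.81, -0.0, -0.54, -0.0],
[0.48, 0.1, 0.79, -0.0, 0.0, 0.0]
--
[0.48, 0.1, 0.79, -0.0, 0.0, 0.0],
[0.48, 0.1, 0.79, -0.0, 0.0, 0.0],
[0.48, 0.1, 0.79, -0.0, 0.0, 0.0],
[0.48, 0.1, 0.79, -0.0, 0.0, 0.0],
[0.04, 0.01, 0.07, -0.0, 0.0, 0.0],
```

Emit:
apply_moves(commands=[[[-0.57,0.1,0.72,0,-0.96,0],[-0.51,0.1,0.76,0,-0.96,0],[-0.45,0.1,0.8,0,-0.96,0],[-0.38,0.1,0.84,0,-0.96,0],[-0.31,0.1,0.87,0,-0.96,0],[-0.23,0.1,0.89,0,-0.96,0],[-0.16,0.1,0.91,0,-0.96,0],[-0.08,0.1,0.92,0,-0.96,0]]], claw=0)

```text
clock: 0.77
eef_pos: [399.8, -322.5, 193.0]
tool_rot: [-1.578, 0.004, -0.451]
force: [0.8, -0.9, -0.1]
width: -0.1
```

```bash
python3 plan.py 603 74 150 5
```

```text
at [ 399.8 -322.5  193. ] [-90.4   0.3 -25.9] [ 0.8 -0.9 -0.1] 0.7667
[0.02, 0.08, 0.92, 0.01, -0.96, -0.01],
[0.1, 0.08, 0.92, 0.01, -0.96, -0.01],
[0.17, 0.08, 0.9, 0.01, -0.96, -0.01],
[0.25, 0.08, 0.89, 0.01, -0.96, -0.01],
[0.32, 0.09, 0.86, 0.01, -0.96, -0.01],
[0.39, 0.09, 0.83, 0.01, -0.96, -0.01],
[0.46, 0.09, 0.8, 0.0, -0.41, -0.0],
[0.49, 0.09, 0.78, -0.0, 0.0, -0.0]
--
[0.49, 0.09, 0.78, 0.0, -0.0, 0.0],
[0.49, 0.09, 0.78, -0.0, 0.0, -0.0],
[0.49, 0.09, 0.78, 0.0, -0.0, 0.0],
[0.49, 0.09, 0.78, -0.0, 0.0, -0.0],
[0.05, 0.01, 0.08, 0.0, -0.0, 0.0],
```

Emit:
apply_moves(commands=[[[0.02,0.05,0.92,0,-0.96,0],[0.1,0.05,0.92,0,-0.96,0],[0.17,0.05,0.9,0,-0.96,0],[0.25,0.05,0.89,0,-0.96,0],[0.32,0.05,0.86,0,-0.96,0],[0.39,0.05,0.83,0,-0.96,0],[0.46,0.05,0.8,0,-0.41,0],[0.49,0.05,0.78,0,0,0]]])

```text
clock: 1.43
eef_pos: [531.7, -44.3, 172.1]
tool_rot: [-1.573, 0.012, 0.117]
force: [1.2, -0.0, 0.0]
width: 0.3
```

```bash
python3 plan.py 603 74 120 5
```

```text
at [531.7 -44.3 172.1] [-90.1   0.7   6.7] [ 1.2 -0.   0. ] 1.4333
[0.53, 0.32, 0.68, 0.03, 0.34, -0.14],
[0.51, 0.33, 0.7, 0.0, -0.0, 0.0],
[0.51, 0.33, 0.7, -0.0, -0.0, 0.0],
[0.51, 0.32, 0.69, -0.0, 0.0, 0.0],
```

Emit:
apply_moves(commands=[[[0.53,0.3,0.68,0.03,0.34,-0.14],[0.51,0.3,0.7,0,0,0],[0.51,0.3,0.7,0,0,0],[0.5,0.3,0.68,0,0,0],[0,0,0,0,0,0]]])

```text
clock: 1.85
eef_pos: [607.1, 90.3, 121.0]
tool_rot: [-1.564, -0.004, 0.097]
force: [0.9, 1.3, 0.2]
width: 0.0
```

```bash
python3 plan.py 603 74 60 5 20
python3 - <<'E'
from h import *
im=eyes.get_image("wrist");save(im,"w1.png")
def proj(im,p):
    R=cv2.Rodrigues(np.asarray(im["rvec"],float))[0];c=R@np.array(p,float)+np.ravel(im["tvec"]);s=c[:2]/c[2];s=s*(1+im["k1"]*(s@s));return np.asarray(im["mtx"])[:2,:2]@s+np.asarray(im["mtx"])[:2,2]
print("puck expected",proj(im,[603,74,38]),"tcp",proj(im,readout.read_state()["eef_pos"]))
h=cv2.cvtColor(im["image"],cv2.COLOR_RGB2HSV);m=cv2.inRange(h,np.array((100,100,40)),np.array((125,255,255)))
n,l,s,c=cv2.connectedComponentsWithStats(m);i=1+s[1:,4].argmax();print(s[i],c[i],onz(im,c[i],38))
E
```

```text
at [607.1  90.3 121. ] [-89.6  -0.2   5.5] [0.9 1.3 0.2] 1.85
[-0.05, 0.48, -0.13, -0.07, 0.11, 0.05],
[-0.04, 0.48, -0.13, 0.0, -0.0, 0.0],
[-0.04, 0.48, -0.13, 0.0, 0.0, 0.0],
[-0.01, 0.08, -0.02, 0.0, 0.0, 0.0],
puck expected [247.54678028 220.65498063] tcp [251.67578601 264.54332012]
[ 217  190   65   59 2593] [245.96143463 218.55457   ] [[601.69137764  75.55733791  38.        ]]
```

View pics/w1.png

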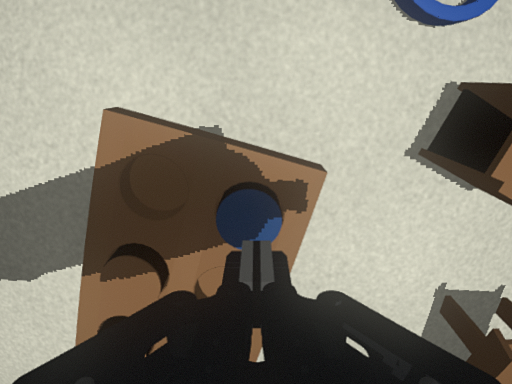

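The wrist view shows the blue puck centred near (248,216), which fits the (603,74) estimate. The closed fingertips are just short of it in the picture. I'll centre on it and descend.

Emit:
apply_moves(commands=[[[-0.05,0.48,-0.16,-0.07,0.11,0.05],[-0.04,0.48,-0.14,0,0,0],[-0.03,0.4,-0.1,0,0,0],[0,0,0,0,0,0]]])

```text
clock: 2.23
eef_pos: [601.3, 67.6, 65.4]
tool_rot: [-1.576, 0.004, 0.085]
force: [-0.0, -0.8, 0.2]
width: 0.2
```

```bash
python3 plan.py 603 74 42 5 10
```

```text
at [601.3  67.6  65.4] [-90.3   0.2   4.9] [-0.  -0.8  0.2] 2.2333
[0.02, 0.24, 0.06, 0.06, -0.02, -0.04],
[0.02, 0.24, 0.06, 0.0, 0.0, -0.0],
[0.01, 0.1, 0.03, 0.0, -0.0, -0.0],
```

Emit:
apply_moves(commands=[[[0.02,0.24,0.1,0.06,0,-0.04],[0,0.24,0,0,0,0],[0,0.1,0.04,0,0,0],[0,0.05,0,0,0,0],[0,0.08,0,0,0,0],[0,0.08,0,0,0,0]]])

```text
clock: 2.73
eef_pos: [602.3, 70.8, 34.8]
tool_rot: [-1.572, -0.002, 0.082]
force: [-3.0, -1.3, 7.8]
width: -0.0
```

Emit:
apply_moves(commands=[[[0,0.1,0.02,0,0,0],[0,0.1,0.02,0,0,0],[0,0.1,0,0,0,0],[0,0.1,0,0,0,0]]])

```text
clock: 3.07
eef_pos: [602.5, 70.8, 25.3]
tool_rot: [-1.577, -0.003, 0.081]
force: [-12.9, -3.0, 51.3]
width: -0.5
```

Hard stop reached at z ≈ 25.3 with the force rising sharply, so the puck is home. I'll lift straight up and check.

Emit:
apply_moves(commands=[[[0,-0.3,0,0,0,0],[0,-0.8,0,0,0,0],[0,-0.8,0,0,0,0],[0,-0.8,-0.3,0,0,0],[0,-0.2,-0.9,0,0,0],[0,0,-0.9,0,0,0],[0,0,-0.5,0,0,0],[0,0,0,0,0,0]]])

```text
clock: 3.73
eef_pos: [615.3, -29.9, 154.4]
tool_rot: [-1.576, -0.016, 0.091]
force: [-0.2, -0.5, 0.4]
width: -0.4
```

```bash
python3 - <<'E'
from h import *
import h, pickle
pts={}
from cell import eyes
src=open("m.py").read().split("for n,lo")[0]
T0=pickle.load(open("top.pkl","rb"));S0=pickle.load(open("scene.pkl","rb"))
exec(src)
T=eyes.get_image("top");S=eyes.get_image("scene");save(T,"top2.png");save(S,"scene2.png")
lo,hi=(100,100,40),(125,255,255)
a,sa=cen(T,lo,hi,(236,184,262,212));b,sb=cen(S,lo,hi,(248,196,272,220))
print(a,sa,b,sb,tri(a,b),onz(T,a,26),onz(S,b,26))
f=lambda i,x,y,w,h,s:cv2.resize(i[y:y+h,x:x+w],(w*s,h*s),interpolation=cv2.INTER_CUBIC)
cv2.imwrite("pics/c2.png",np.hstack([f(T["image"],220,175,60,50,6),f(S["image"],230,170,60,50,6)])[:,:,::-1])
E
python3 plan.py 524 -332 130 5
```

```text
[248.72384937 198.20083682] [  4   6  18  18 239] [259.4173913  208.33043478] [  5   8  14  10 115] (array([603.83183426,  74.0428432 ,  25.12525528]), np.float64(1.083566365749855)) [[603.28868683  74.29907952  26.        ]] [[604.7201062   74.55969329  26.        ]]
at [614.7 -24.7 153.9] [-90.1  -0.9   5.5] [-0.7  0.9 -0.5] 3.8333
[-0.35, 0.07, -0.86, 0.02, 0.1, 0.17],
[-0.34, 0.07, -0.86, 0.0, 0.0, 0.0],
[-0.34, 0.07, -0.86, 0.0, 0.0, 0.0],
[-0.34, 0.07, -0.86, 0.0, 0.0, 0.0],
[-0.34, 0.07, -0.86, 0.0, 0.0, 0.0],
[-0.34, 0.07, -0.86, 0.0, 0.0, 0.0],
[-0.34, 0.07, -0.86, 0.0, 0.0, 0.0],
[-0.34, 0.07, -0.86, 0.0, 0.0, 0.0]
--
[-0.23, 0.05, -0.59, 0.0, 0.0, 0.0],
```

View pics/c2.png

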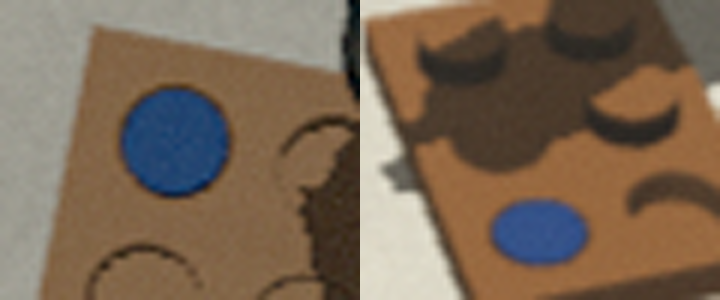

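The puck is flush: no dark side shows in either view, and its top triangulates to about 25 mm. Next is the rocker.

Emit:
apply_moves(commands=[[[-0.35,0.04,-0.86,0,0.1,0.17],[-0.34,0.04,-0.86,0,0,0],[-0.34,0.04,-0.86,0,0,0],[-0.34,0.04,-0.86,0,0,0],[-0.34,0.04,-0.86,0,0,0],[-0.34,0.04,-0.86,0,0,0],[-0.2,0.04,-0.5,0,0,0],[0,0,0,0,0,0]]])

```text
clock: 4.5
eef_pos: [550.3, -241.1, 138.3]
tool_rot: [-1.556, -0.004, 0.12]
force: [0.1, -1.6, -0.6]
width: 0.0
```

```bash
python3 plan.py 524 -334 110 5 20
```

```text
at [ 550.3 -241.1  138.3] [-89.1  -0.2   6.9] [ 0.1 -1.6 -0.6] 4.5
[-0.19, 0.13, -0.44, -0.17, 0.37, 0.04],
[-0.17, 0.14, -0.45, -0.0, 0.0, 0.0],
[-0.17, 0.14, -0.45, -0.0, 0.0, 0.0],
[-0.17, 0.14, -0.45, -0.0, 0.0, 0.0],
[-0.17, 0.14, -0.45, -0.0, 0.0, 0.0],
[-0.01, 0.0, -0.01, -0.0, 0.0, 0.0],
```

Emit:
apply_moves(commands=[[[-0.19,0.13,-0.44,-0.17,0.37,0.04],[-0.17,0.14,-0.45,0,0,0],[-0.17,0.14,-0.45,0,0,0],[-0.17,0.14,-0.45,0,0,0],[-0.17,0.14,-0.45,0,0,0],[0,0,0,0,0,0],[0,0,0,0,0,0]]])

```text
clock: 5.08
eef_pos: [528.9, -323.5, 106.0]
tool_rot: [-1.565, -0.001, 0.098]
force: [0.3, 0.8, -0.7]
width: -0.2
```

```bash
python3 - <<'E'
from h import *
im=eyes.get_image("wrist");save(im,"w2.png")
h=cv2.cvtColor(im["image"],cv2.COLOR_RGB2HSV)
m=cv2.inRange(h,np.array((0,140,60)),np.array((8,255,255)));n,l,s,c=cv2.connectedComponentsWithStats(m);i=1+s[1:,4].argmax();print(s[i],c[i],onz(im,c[i],69))
x,y,w,hh=s[i][:4];m=cv2.inRange(h,np.array((0,0,120)),np.array((179,90,255)));m2=m*0;m2[y:y+hh,x:x+w]=m[y:y+hh,x:x+w]
n,l,s,c=cv2.connectedComponentsWithStats(m2)
for k in range(1,n):
  if s[k][4]>60: print("w",s[k],c[k],onz(im,c[k],74))
E
python3 plan.py 524 -334 85 5 20
```

```text
[ 211  144   74  112 6863] [246.17863908 193.10695031] [[ 521.68419114 -303.18137772   69.        ]]
at [ 528.6 -323.5  105.9] [-89.7  -0.    5.6] [-0.9 -0.7 -0.9] 5.1333
[-0.12, 0.44, -0.21, -0.06, 0.13, 0.01],
[-0.02, 0.08, -0.04, -0.0, -0.0, -0.0],
```

View pics/w2.png

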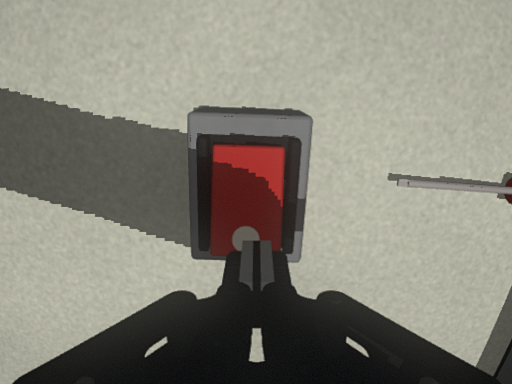

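The wrist view shows the rocker along the image column direction, with the dot at about (245,239) and the fingertips about 5 mm to its right. I'll shift to x ≈ 523 and press just outside the dot.

Emit:
apply_moves(commands=[[[-0.12,0.3,-0.24,-0.06,0.13,0],[-0.04,0.2,-0.06,0,0,0],[0,0,0,0,0,0]]])

```text
clock: 5.38
eef_pos: [525.7, -332.5, 84.6]
tool_rot: [-1.57, -0.003, 0.092]
force: [-0.4, 0.1, 0.0]
width: -0.0
```

```bash
python3 plan.py 523.5 -334 74 5 20
python3 - <<'E'
from h import *
im=eyes.get_image("wrist");print(onz(im,[245,239],74))
E
```

```text
at [ 525.7 -332.5   84.6] [-90.   -0.1   5.3] [-0.4  0.1  0. ] 5.3833
[-0.06, 0.27, -0.03, -0.01, 0.05, 0.03],
[[ 520.000847   -328.03587348   74.        ]]
```

Emit:
apply_moves(commands=[[[-0.05,0.15,-0.04,0,0,0],[0,0.12,0,0,0,0],[0,0.12,0,0,0,0],[0,0.1,0,0,0,0],[0,0.08,0,0,0,0],[0,0.08,0,0,0,0]]])

```text
clock: 5.93
eef_pos: [525.1, -336.6, 63.4]
tool_rot: [-1.577, -0.004, 0.091]
force: [-10.1, 5.1, 43.4]
width: 0.2
```

Emit:
apply_moves(commands=[[[0,0.03,0,0,0,0],[0,-0.5,0,0,0,0],[0,-0.9,0,0,0,0],[0,-0.7,0.3,0,0,0],[-0.1,-0.1,0.9,0,0,0],[-0.1,0,0.9,0,0,0],[-0.1,0,0.9,0,0,0],[-0.1,0,0.9,0,0,0]]])

```text
clock: 6.6
eef_pos: [496.1, -186.8, 154.7]
tool_rot: [-1.584, -0.011, 0.075]
force: [0.6, 1.0, -1.0]
width: -0.3
```

```bash
python3 - <<'E'
from h import *
T=eyes.get_image("top");S=eyes.get_image("scene")
f=lambda i,x,y,w,h,s:cv2.resize(i[y:y+h,x:x+w],(w*s,h*s),interpolation=cv2.INTER_CUBIC)
cv2.imwrite("pics/c3.png",np.hstack([f(T["image"],362,205,60,50,6),f(S["image"],210,115,60,50,6)])[:,:,::-1])
E
python3 plan.py 457 299 130 5
```

```text
at [ 495.5 -180.4  154.6] [-90.5  -0.5   4.9] [0.4 0.6 0.2] 6.7
[0.0, 0.04, 0.92, 0.1, -0.02, 0.1],
[0.01, 0.05, 0.92, 0.0, -0.0, 0.0],
[0.01, 0.05, 0.92, -0.0, 0.0, -0.0],
[0.01, 0.05, 0.92, 0.0, -0.0, 0.0],
[0.01, 0.05, 0.92, -0.0, 0.0, -0.0],
[0.01, 0.05, 0.92, 0.0, -0.0, 0.0],
[0.01, 0.05, 0.92, -0.0, 0.0, -0.0],
[0.01, 0.05, 0.92, 0.0, -0.0, 0.0]
--
[0.01, 0.05, 0.92, -0.0, 0.0, -0.0],
[0.01, 0.05, 0.92, 0.0, -0.0, 0.0],
[0.01, 0.05, 0.92, -0.0, 0.0, -0.0],
[0.01, 0.05, 0.92, 0.0, -0.0, 0.0],
[0.01, 0.05, 0.92, -0.0, 0.0, -0.0],
[0.0, 0.0, 0.01, 0.0, -0.0, 0.0],
```

View pics/c3.png

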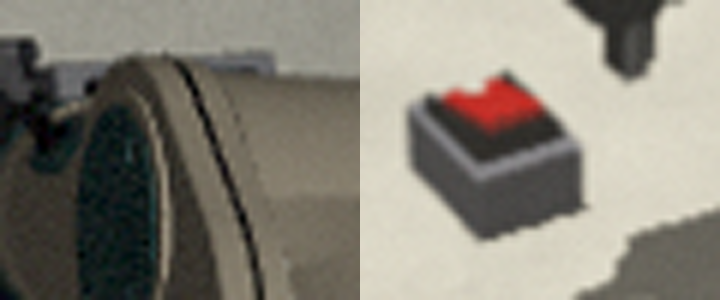

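The scene view shows the rocker tipped over, with the dot at the far end. The arm hides it from above. I'll move on towards the panel and recheck from there, before pressing green.

Emit:
apply_moves(commands=[[[0,0,0.92,0.1,0,0.1],[0.01,0,0.92,0,0,0],[0.01,0,0.92,0,0,0],[0.01,0,0.92,0,0,0],[0.01,0,0.92,0,0,0],[0.01,0.05,0.92,0,0,0],[0.01,0.05,0.92,0,0,0],[0.01,0.05,0.92,0,0,0]]])

```text
clock: 7.37
eef_pos: [477.0, 112.5, 146.8]
tool_rot: [-1.575, -0.006, 0.07]
force: [1.0, -0.1, 0.7]
width: 0.4
```

```bash
cat > rk.py <<'E'
exec(open("m.py").read().split("for n,lo")[0])
T=eyes.get_image("top");S=eyes.get_image("scene")
lo,hi=(0,140,60),(8,255,255)
a,sa=cen(T,lo,hi,(372,215,412,244));b,sb=cen(S,lo,hi,(215,120,250,145))
print("red",a,sa,b,sb,tri(a,b))
a,sa=cen(T,(0,0,140),(179,110,255),(396,222,407,234));print("dot",a,sa)
f=lambda i,x,y,w,h,s:cv2.resize(i[y:y+h,x:x+w],(w*s,h*s),interpolation=cv2.INTER_CUBIC)
cv2.imwrite("pics/c4.png",np.hstack([f(T["image"],362,205,60,50,6),f(S["image"],210,115,60,50,6)])[:,:,::-1])
E
python3 rk.py; python3 plan.py 457 299 120 5
```

```text
red [391.884375 228.184375] [  9   5  24  17 320] [232.11392405 132.24050633] [ 9  8 16  9 79] (array([ 521.54728271, -308.35638997,   64.08787685]), np.float64(0.40789874846533036))
dot [400.95652174 227.60869565] [ 3  3  5  6 23]
at [476.6 119.4 146.9] [-90.   -0.4   4.7] [-0.6  0.3  0.2] 7.4667
[-0.03, 0.14, 0.91, -0.01, -0.06, 0.08],
[-0.02, 0.14, 0.91, -0.0, -0.0, -0.0],
[-0.02, 0.14, 0.91, 0.0, 0.0, 0.0],
[-0.02, 0.14, 0.91, 0.0, 0.0, 0.0],
[-0.02, 0.13, 0.86, 0.0, 0.0, 0.0],
```

View pics/c4.png

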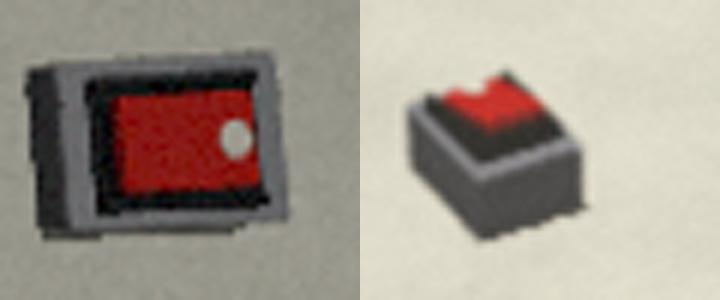

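Run:
```python
exec(open("m.py").read().split("for n,lo")[0])
S2=eyes.get_image("scene");T2=eyes.get_image("top")
def proj(im,p):
    return cv2.projectPoints(np.array([p],float),np.asarray(im["rvec"],float),np.asarray(im["tvec"],float),np.asarray(im["mtx"],float),np.array([im["k1"],0,0,0,0]))[0].ravel()
P=np.array([521.6,-308.4,64]);u=np.array([2.1,-22.9,0]);u/=np.linalg.norm(u);w=np.array([-u[1],u[0],0])
for q in(0,.04,.3,.4,.5):
    a=.26-q;e=u*np.cos(a)+np.array([0,0,np.sin(a)]);n=-u*np.sin(a)+np.array([0,0,np.cos(a)])
    c=[proj(S,P+5*n+s*33*e+t*21*w) for s in(1,-1) for t in(1,-1)]
    t=[proj(T,P+5*n+s*33*e) for s in(1,-1)]
    print(q,"dot",proj(S,P+5*n+22*e).round(1),"top dot",proj(T,P+5*n+22*e).round(1),"corners",np.round(c,1).tolist(),"topends",np.round(t,1).tolist())
for X,Y in((T,S),(T2,S2)):
    for im,b in((X,(372,215,412,244)),(Y,(215,120,250,145))):
        h=cv2.cvtColor(im["image"],cv2.COLOR_RGB2HSV)[b[1]:b[3],b[0]:b[2]];m=cv2.inRange(h,np.array((0,110,60)),np.array((10,255,255)))
        y,x=np.nonzero(m);print("red x",x.min()+b[0],x.max()+b[0]+1,"y",y.min()+b[1],y.max()+b[1]+1)
```

```text
0 dot [229.3 127.5] top dot [400.9 227.6] corners [[223.0, 127.1], [232.7, 124.0], [231.6, 138.9], [241.4, 135.6]] topends [[405.4, 227.2], [378.9, 229.3]]
0.04 dot [229.3 127.6] top dot [400.9 227.5] corners [[223.0, 127.3], [232.6, 124.2], [231.7, 138.6], [241.4, 135.3]] topends [[405.4, 227.2], [379.0, 229.3]]
0.3 dot [229.1 128.6] top dot [400.8 227.5] corners [[222.8, 129.0], [232.4, 125.8], [231.5, 136.6], [241.3, 133.3]] topends [[404.9, 227.2], [380.2, 229.2]]
0.4 dot [229.1 129.1] top dot [400.6 227.5] corners [[222.8, 129.7], [232.4, 126.5], [231.4, 135.7], [241.2, 132.4]] topends [[404.5, 227.2], [380.9, 229.2]]
0.5 dot [229.1 129.6] top dot [400.3 227.5] corners [[222.9, 130.5], [232.5, 127.3], [231.2, 134.9], [241.0, 131.6]] topends [[404.0, 227.2], [381.7, 229.2]]
red x 379 407 y 220 237
red x 224 241 y 125 140
red x 381 405 y 220 237
red x 224 241 y 128 137
```

The rocker's outline fits the fully-on shape to within about a pixel. The hard stop (43 N with the tip at 63 mm) agrees. On to green.

Emit:
apply_moves(commands=[[[-0.03,0.1,0.9,0,-0.06,0.08],[-0.02,0.1,0.9,0,0,0],[-0.02,0.1,0.9,0,0,0],[-0.02,0.1,0.8,0,0,0],[-0.02,0.1,0.5,0,0,0],[0,0,0,0,0,0],[0,0,0,0,0,0]]])

```text
clock: 8.15
eef_pos: [467.8, 261.0, 123.0]
tool_rot: [-1.584, 0.001, 0.051]
force: [0.3, -0.5, 0.3]
width: -0.3
```

```bash
python3 - <<'E'
from h import *
im=eyes.get_image("wrist");save(im,"w3.png")
h=cv2.cvtColor(im["image"],cv2.COLOR_RGB2HSV);m=cv2.inRange(h,np.array((45,100,30)),np.array((80,255,255)))
n,l,s,c=cv2.connectedComponentsWithStats(m);i=1+s[1:,4].argmax();print(s[i],c[i],onz(im,c[i],72))
E
python3 plan.py 456.5 299 85 5 15
```

```text
[ 215  128   52   53 2107] [240.79449454 153.84480304] [[456.99738917 300.4657562   72.        ]]
at [467.8 260.9 123.1] [-90.7   0.1   2.9] [-0.1  0.2  0. ] 8.2
[-0.06, 0.26, 0.27, 0.14, -0.42, -0.02],
[-0.05, 0.26, 0.27, -0.0, 0.0, -0.0],
[-0.05, 0.26, 0.27, 0.0, 0.0, 0.0],
[-0.04, 0.17, 0.18, 0.0, 0.0, 0.0],
```

View pics/w3.png

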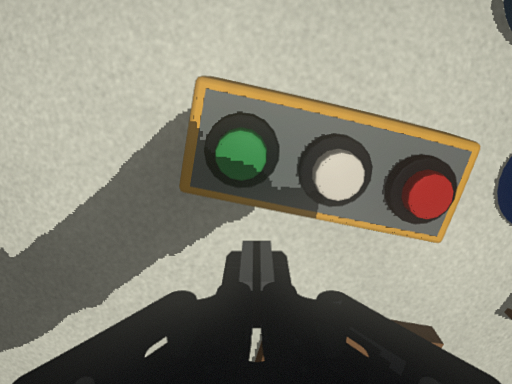

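Green sits at pixel (241,154), which is (457,300) and matches the top view. I'll move over it.

Emit:
apply_moves(commands=[[[-0.06,0.2,0.3,0.14,-0.42,0],[-0.06,0.22,0.3,0,0,0],[-0.06,0.22,0.27,0,0,0],[-0.04,0.17,0.18,0,0,0],[0,0,0,0,0,0],[0,0,0,0,0,0]]])

```text
clock: 8.7
eef_pos: [456.9, 298.4, 86.5]
tool_rot: [-1.573, 0.003, 0.081]
force: [1.4, -0.5, 0.6]
width: -0.1
```

```bash
python3 plan.py 457 299.5 75 5 15
```

```text
at [456.9 298.4  86.5] [-90.2   0.1   4.6] [ 1.4 -0.5  0.6] 8.7
[0.01, 0.29, 0.03, 0.03, -0.08, -0.03],
```

Emit:
apply_moves(commands=[[[0,0.25,0.03,0,0,0],[0,0.12,0,0,0,0],[0,0.1,0,0,0,0],[0,0.1,0,0,0,0]]])

```text
clock: 9.03
eef_pos: [457.4, 300.1, 64.9]
tool_rot: [-1.573, 0.0, 0.08]
force: [-11.4, -7.6, 66.8]
width: 0.4
```

Fully in: tip at 64.9 and 67 N at the stop. I'll release, back off upwards and away, then check.

Emit:
apply_moves(commands=[[[0,-0.3,0,0,0,0],[0,-0.8,0,0,0,0],[0,-0.9,0,0,0,0],[0,-0.8,-0.4,0,0,0],[-0.1,-0.2,-0.8,0,0,0],[-0.1,0,-0.8,0,0,0],[0,0,0,0,0,0],[0,0,0,0,0,0]]])

```text
clock: 9.7
eef_pos: [458.3, 217.3, 191.6]
tool_rot: [-1.573, -0.006, 0.08]
force: [-0.2, 1.5, 0.8]
width: -0.1
```

```bash
sed -e 's/^T=pickle.*/T=eyes.get_image("top");S=eyes.get_image("scene");save(T,"top5.png");save(S,"scene5.png")/' -e 's/(100,100,40),(125,255,255),(236,184,262,212),(248,196,272,218),38/(100,100,40),(125,255,255),(236,184,262,212),(248,196,272,220),26/' m.py > m5.py; python3 m5.py; python3 rk.py
python3 - <<'E'
import cv2,numpy as np
a=[cv2.imread(f"pics/{n}.png") for n in("top5","scene5")]
cv2.imwrite("pics/both.png",np.hstack([cv2.resize(x,(400,300),interpolation=cv2.INTER_AREA) for x in a]))
E
python3 plan.py 457 299 130 5 | head -1
```

```text
puck [248.8 198.3] [  4   6  18  18 240] [259.4 208.3] [  5   8  14  10 115] topz [603.1  74.1  26. ] sc [604.7  74.6  26. ] tri [603.7  73.8  24.9] 1.1
green [166.5 255.5] [16 17  2  2  2] [340.9 229.4] [ 6  5 11 10 83] topz [445.7 289.7  72. ] sc [460.7 302.5  72. ] tri [447.1 291.9  56.3] 5.7
white [166.4 227.7] [ 4  4 11 11 78] [321.6 233.7] [ 3  1 12 10 84] topz [519.  292.2  72. ] sc [519.8 291.4  72. ] tri [519.5 291.8  72.2] 1.1
red [172.  205.3] [  4   5  13  12 110] [301.3 239.2] [ 3  3 12 10 96] topz [578.9 279.1  72. ] sc [582.4 283.3  72. ] tri [579.5 280.   67.4] 0.7
dot [401.  227.5] [ 3  3  5  6 24] [235.6 127.3] [  0   0  18  12 121] topz [ 523.6 -328.8   74. ] sc [ 501.5 -319.2   74. ] tri [ 513.7 -319.5   80.3] 23.4
rockerred [391.7 228.3] [  9   5  24  18 326] [232.1 132.2] [ 9  8 16  9 79] topz [ 521.4 -307.4   66. ] sc [ 522.6 -305.5   66. ] tri [ 521.5 -308.    64.2] 0.0
red [391.83939394 228.15454545] [  9   5  24  17 330] [231.97468354 132.24050633] [ 9  8 16  9 79] (array([ 521.83932597, -308.37897786,   64.10244306]), np.float64(0.09775455345377894))
dot [401.  227.5] [ 3  3  5  6 24]
at [457.6 219.2 190.7] [-90.1  -0.2   4.8] [ 0.1  0.5 -0.7] 9.9
```

View pics/both.png

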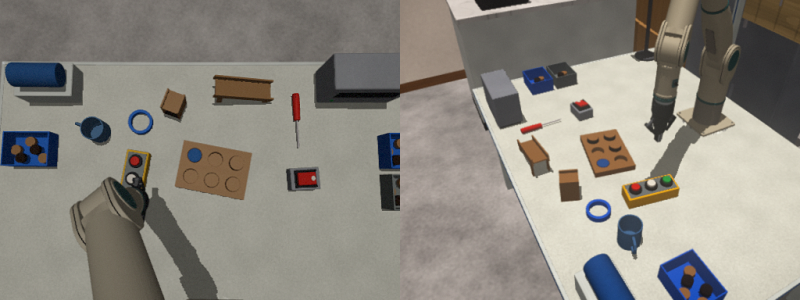

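The green button is out again: its scene pixel (340.9, 229.4) compares with (341.0, 229.2) at the start. The puck is flush, the rocker is on, nothing else has moved and the arm is clear.

```bash
python3 -c "
from cell import finish_job
print(finish_job())"
```

```text
the job is handed in; nothing more can be done
None
```

I did the three pushes in the order asked with the fingers shut, and handed the job in at about 9.9 s on the robot's clock.

- **Blue puck:** pushed to the hard stop, with the fingertip at 25.3 mm and 51 N. Its top then triangulated to about 25 mm, against 26 mm for flush, and no dark side showed in either view.
- **Rocker:** pushed to the stop, with the fingertip at 63.4 mm and 43 N. The pictures put it at 0.4 to 0.5 rad. They cannot settle it more closely, so "fully over" rests mainly on the stop force.
- **Green button:** pressed to the stop, with the fingertip at 64.9 mm and 67 N. In the scene view it then stood where it had started, within 0.3 pixel.

**Failed checks:**
- The arm hid the green button in the last top view, so its top-view reading was useless; the scene view alone shows it came back out.
- The automatic scene-view reading of the white dot failed every time, because it picked up the table. I judged the rocker by its red outline and the top-view dot instead.

In the last pictures the arm was clear of everything, and nothing else appeared to have moved. The tip forces came from the fingertips at hard stops, and the highest reported was 67 N, under the 120 N wrist limit.

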